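# Lock the moisture meter into its push-push spring cradle

### The arm

A 7-joint arm with a two-finger parallel gripper is mounted at the origin on a cart in front of the work surface, level with it; the furniture and walls round the work are solid. World frame = base frame: x ahead of the robot, y to its left, z up, the work surface at z = 0. Lengths are in m, angles in rad, forces in N, time in s.
With the tool pointing down it reaches from about 0.425 to 0.925 m from the base axis. Payload 6.8 kg.
Tool frame: the origin (TCP) lies midway between the tips of the shut fingers; the grasp point (between the pads) lies 19 mm behind it; z points along the fingers, y is the direction in which the jaws open and shut (so a half turn about z gives the same grasp; the last joint's range is limited). The gripper opens to 85 mm and grips with 20 to 120 N. Pads are 22 mm wide; open, the fingers measure 114 mm over their backs; the gripper's body (76 mm by 85 mm) begins 54 mm behind the grasp point. The pads swing forward as they close: fully open they stand 13 mm farther back than shut.
Start: joints at [-0.108, 0.477, 0.022, 1.555, -0.011, 1.109, -0.083], TCP at [0.675, 0, 0.231] pointing down, gripper open.
Joint ranges: [-2.96, 2.96], [-0.34, 2.1], [-1.41, 1.46], [0.24, 2.44], [-1.37, 4.51], [0.17, 1.92], [-2.96, 2.96]. Speed limits (rad/s): [2.39, 2.39, 3.14, 3.14, 3.14, 3.14, 3.14].

### API

Orientations are given as a unit quaternion [w, x, y, z].
In Python, from plant import arm, vision, nets gives the robot as it stands.
- The arm moves only by the shell command python3 -m jog 'ROWS'. ROWS is JSON, a list of rows, each a list of 3 entries, a list of its own where there are three numbers: the shift along the tool's x, y, z in m, then the turn, a rotation vector about the tool's x, y, z in rad, then the closure, from -1 (fully open) to 1 (shut). In form: [[[tx, ty, tz], [ax, ay, az], hand], ...]. A call has 1 to 20 rows; each row shifts and turns the commanded pose from where the row before left it, along the tool's axes as they then stand; what a row does not reach is not made up. A row lasts 1/8 s, in which the tool goes at most 62.5 mm and 10.7 degrees, less where a joint would pass 70% of its speed; a pose out of reach is approached as far as the arm can. A call is refused whole if a number of a shift passes 0.0625 or a number of a turn 0.188, either way. A call with a gripper value outside its range is refused whole. The fingers move at their own pace and stop on an object; the grip force is fixed at half the most. Time passes only in rows, so rows that do not move let the fingers close. It gives the time, the measured TCP pose, the force and the opening at its end, in the units of the state.
- arm.state(): the state, without advancing time (a new reading comes with each control period).
- vision.read_camera(name): name is "scene" or "side" or "wrist"; returns a dict with "frame" (400x640x3 uint8, red, green, blue), "fx", "fy", "cx", "cy" (pixels), "R" (3x3) and "t" (3): a world point X has camera coordinates R X + t. Camera axes: x right, y down, z forward; pixel columns grow to the right and rows downward; lengths in m; the calibration is good to about 2 mm. The wrist camera is an equidistant fisheye: a pixel r from the principal point sees the ray r / f radians off the axis. A picture is of the moment at which its call begins. There is no depth.
- arm.finish_job(): hands the job in, once; it reports no verdict.
Trained networks look in a picture, given as the dict that the camera call returned (one of the last four; its "shot" number tells which), for a name from the list of things; names that differ only in an ending like _2 or _b are one class to them, and where a whole thing is asked for, a point or a joint stands for the part that bears it (a point fixed in the world has none). Each returns a list of dicts, best first, with "confidence" (0 to 1); they miss things now and then, are a little off and sometimes report something else, mostly with a low value. They report only what shows in the picture. A call takes as long as a camera call. They do not tell look-alikes from the thing itself.
- nets.recognise(label, picture): "point" ([column, row] in pixels, amid what is visible of it).
- nets.silhouettes(label, picture): "pixels" (400x640 bool, what is visible of it) and "point" ([column, row] in pixels, amid what is visible of it).
- nets.mark_of(label, picture): "point" ([column, row] in pixels: a listed point, or the origin of a listed thing).
The state is a dict: "time": time; "qpos": joint angles; "dq": joint speeds; "tau": joint torques, N m; "eef_pos": TCP position; "eef_rot": TCP orientation; "wrist_force": force on the tool from outside, world axes, zero at the start; "torque": the same for the moment, N m; "grip_width": finger opening in m.
Only numpy, scipy, OpenCV 4.12 (cv2) and the standard library are available. Lean on these libraries where they do the work, as an engineer would, in place of code of your own. Each camera call takes 0.05 s, during which the arm holds its last target.

### The job

Put the grey moisture meter away upright in its spring cradle and press it gently, never harder than about 20 N, until it is locked down. The catch locks and lets go by turns and nobody knows how it was left, so after a press let go of the meter and see whether it stays down. Once it does, touch the meter once more, lightly, to feel that it is held, then leave it locked with nothing around it knocked about.

Things in the scene. Friction and masses are not known exactly. Their poses are not given: they have to be found in the camera images.
- grey_meter: the grey moisture meter: an upright rectangular dark grey bar, 30 mm thick (its x) by 50 mm wide (its y) by 142 mm tall (its z, up), 0.16 to 0.24 kg, standing loose on the worktop to the left of the cradle. Origin: the centre of its underside. It fits the cradle either way round (half a turn makes no difference). Grasp it across its 30 mm thickness near the top.
- cradle: the spring cradle, screwed to the worktop: grey box housing 56 (x) by 74 (y) by 110 mm tall, open on top, on a dark steel foot plate 80 x 104 x 6 mm. Origin: centre of its underside, z up, x along the mouth's short side. Inside, a carriage on a damped spring with a push-push catch. Each cradle differs: all inside heights told here are shifted together by up to 4 mm, up or down, unseen
- cradle_mouth (a point): centre of the cradle's mouth at its rim, 110 mm above the worktop, straight above its origin. The mouth is 33 (x) by 53 mm (y): 1.5 mm of play on each side of the meter. A 45 degree lead-in starts 40 x 60 mm wide; straight guide walls run from 105 to 76 mm above the worktop
- carriage_up (a point): fixed mark on the cradle's axis, 50 mm above the worktop: where the meter's underside rests (give or take the 4 mm) with the carriage UP. Pressing down takes 4 to 10 N; the catch changes over 20 mm below UP, the stop is at 21 mm: there the force rises from 10 N by 6 N per mm. Press slowly to that rise (12 to 16 N in all), then let go. From UP this locks the carriage
- carriage_locked (a point): fixed mark on the axis, 36 mm above the worktop: where the meter's underside rests (give or take 4 mm) with the carriage LOCKED, 14 mm below UP and 7.5 mm above the stop; it bears a touch of up to 5 N; do not pull it. A press from LOCKED to the stop frees the carriage, which then springs all the way UP
- lips_closed (a point): fixed mark on the axis, 58 mm above the worktop. Two lips on the carriage close lightly on the meter as it goes down. If the EMPTY carriage was left LOCKED, the closed lips stop the meter's underside here (give or take 4 mm): press it there to the stop, 7.5 mm lower, with the same forces and let go; the carriage rises, the lips open, the meter drops onto the carriage, now UP
- yellow_case: bystander: a yellow bit case standing upright, 29 x 40 x 135 mm, origin at the centre of its underside; easily knocked over, leave it alone
- wax_tin: bystander: a round wood-coloured tin with a grey lid, 79 mm across, 47 mm tall, origin at the centre of its underside; leave it alone
- sanding_block: bystander: a flat brown rubber sanding block, 52 x 68 x 24 mm, lying near the front edge, origin at the centre of its underside; leave it alone
Things that resemble listed ones, but are neither listed nor needed, are in the scene too. Of the things shaped like the grey_meter, the grey one is meant.

How it is judged:
By the outcome, as a careful person would: the job done as asked, in the order asked, and still so for the second after the job is handed in, with the robot touching nothing.
It also fails if it takes over 54 s, if anything falls off the work surface, if the arm or the gripper's body presses on something with over 40 N, if the wrist force passes 120 N, or if a joint passes its speed limit or range.

## Working session

There is one attempt and no reset: what is moved stays moved. The work goes in short steps, Python scripts to look and compute and a shell command to move; the robot and the scene stay as the last step left them, time stands still between calls to the robot, and variables do not carry over. Pictures are saved under pics/ and viewed, and the job is handed in when it is done.

```bash
mkdir -p pics; ls
python3 - <<'E'
from plant import arm, vision, nets
import cv2
print(arm.state())
for n in ["scene","side","wrist"]:
    p=vision.read_camera(n)
    cv2.imwrite(f"pics/{n}0.png",p["frame"][:,:,::-1])
    print(n,p["fx"],p["cx"],p["cy"],p["R"],p["t"])
    for l in ["grey_meter","cradle","cradle_mouth","yellow_case","wax_tin","sanding_block"]:
        print(l,[(x["point"],round(x["confidence"],2)) for x in nets.mark_of(l,p)])
E
```

```text
pics
{'time': 0.0, 'qpos': array([-0.10808133,  0.47780634,  0.02234295,  1.55642976, -0.01150199,
        1.10930245, -0.08310014]), 'dq': array([-0.00063867,  0.00072721,  0.00084376, -0.00016378,  0.00166276,
        0.0005225 ,  0.00096843]), 'tau': array([-5.45967814e-04, -5.96443820e+01,  1.60769675e+00, -2.81194621e+01,
        1.24063640e-02,  9.39900521e-03,  2.20753498e-05]), 'eef_pos': array([ 6.74417572e-01, -2.80103893e-05,  2.30330756e-01]), 'eef_rot': array([-5.93185269e-04,  7.07106748e-01,  7.07106230e-01, -6.88565910e-04]), 'wrist_force': array([ 0.25450826, -0.36595718,  0.54062755]), 'torque': array([ 0.01113009, -0.05367259, -0.04660838]), 'grip_width': 0.08500762083296877}
scene 373.6050231149177 321.88120969167574 204.6507517346326 [[-0.53285286 -0.84596531  0.02026131]
 [-0.40808087  0.23591731 -0.88193709]
 [ 0.74130819 -0.47821095 -0.47093148]] [0.45822631 0.24115664 0.74606674]
grey_meter [([284.4, 267.6], 0.83), ([311.9, 248.4], 0.69), ([245.0, 286.2], 0.63)]
cradle [([386.9, 219.7], 0.56)]
cradle_mouth [([391.3, 185.2], 0.72), ([361.4, 258.3], 0.44)]
yell
[... 365 characters left out ...]
er [([244.4, 196.2], 0.73), ([280.3, 230.4], 0.69), ([258.8, 211.7], 0.6), ([329.6, 253.2], 0.33)]
cradle [([329.4, 280.2], 0.74)]
cradle_mouth [([329.2, 232.8], 0.63)]
yellow_case [([353.2, 216.8], 0.6)]
wax_tin [([338.6, 203.1], 0.61)]
sanding_block [([254.8, 252.2], 0.56)]
wrist 309.70691628693146 319.02808135099446 202.62929015249492 [[ 9.99999939e-01  1.84897549e-04  2.96765869e-04]
 [ 8.56777549e-05 -9.52445623e-01  3.04708595e-01]
 [ 3.38993225e-04 -3.04708551e-01 -9.52445580e-01]] [-0.67520567 -0.03978212  0.37893237]
grey_meter []
cradle [([173.2, 168.9], 0.8), ([104.6, 44.7], 0.4)]
cradle_mouth [([129.7, 181.8], 0.64)]
yellow_case []
wax_tin []
sanding_block [([104.3, 47.9], 0.94)]
```

View pics/scene0.png

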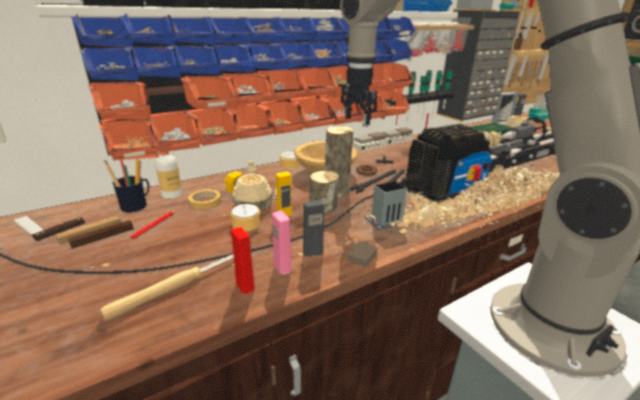

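View pics/side0.png

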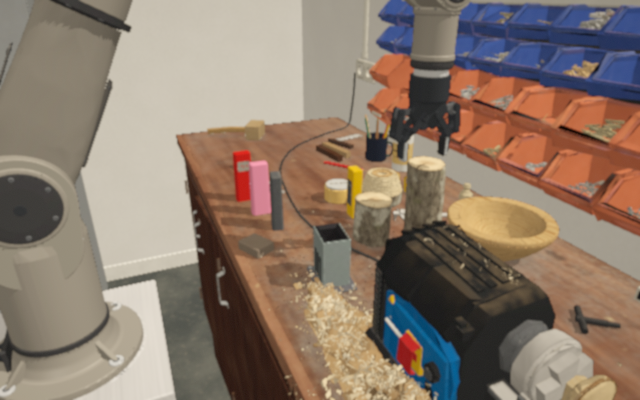

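View pics/wrist0.png

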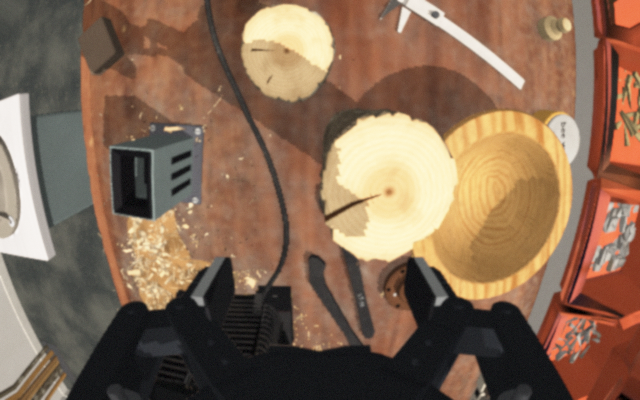

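```bash
cat > h.py <<'E'
import numpy as np, cv2
from scipy.optimize import least_squares
def proj(p,X):
    X=np.atleast_2d(X); c=X@np.array(p["R"]).T+np.array(p["t"])
    if p.get("name")=="wrist" or p.get("fish"):
        r=np.hypot(c[:,0],c[:,1]); th=np.arctan2(r,c[:,2]); s=th/np.maximum(r,1e-9)
        return np.c_[p["fx"]*c[:,0]*s+p["cx"],p["fy"]*c[:,1]*s+p["cy"]]
    return np.c_[p["fx"]*c[:,0]/c[:,2]+p["cx"],p["fy"]*c[:,1]/c[:,2]+p["cy"]]
def tri(obs,x0=(0.6,0,0.05)):
    r=least_squares(lambda X:np.concatenate([proj(p,X)[0]-np.array(u) for p,u in obs]),x0)
    return r.x,r.fun
def onplane(p,u,z):
    r=least_squares(lambda X:proj(p,[X[0],X[1],z])[0]-np.array(u),(0.6,0.1)); return r.x
def box(x,y,yaw,lx,ly,z0,z1):
    P=np.array([[a*lx/2,b*ly/2,z] for z in (z0,z1) for a,b in ((-1,-1),(1,-1),(1,1),(-1,1))])
    c,s=np.cos(yaw),np.sin(yaw)
    return np.c_[x+c*P[:,0]-s*P[:,1],y+s*P[:,0]+c*P[:,1],P[:,2]]
E
python3 - <<'E'
from h import *
from plant import arm, vision, nets
P={}
for n in ["scene","side","wrist"]:
    p=vision.read_camera(n); p["fish"]=n=="wrist"; P[n]=p
a,b,w=P["scene"],P["side"],P["wrist"]
for l,h in [("grey_meter",.142),("cradle",.11),("yellow_case",.135),("wax_tin",.047),("sanding_block",.024)]:
    for n in ("scene","side","wrist"):
        for k,x in enumerate(nets.silhouettes(l,P[n])):
            m=x["pixels"]; 
            col=P[n]["frame"][m].mean(0).astype(int) if m.any() else None
            print(l,n,np.round(x["point"]),m.sum(),col,round(x["confidence"],2))
            np.save(f"m_{l}_{n}_{k}.npy",m)
for n,u in (("scene",(386.9,219.7)),("side",(329.4,280.2)),("wrist",(173.2,168.9))): print("cradle",n,onplane(P[n],u,0))
for n,u in (("scene",(391.3,185.2)),("side",(329.2,232.8)),("wrist",(129.7,181.8))): print("mouth",n,onplane(P[n],u,0.11))
for n,u in (("scene",(311.9,248.4)),("side",(280.3,230.4))): print("meter",n,onplane(P[n],u,0))
for n,u in (("scene",(283.3,215.4)),("side",(353.2,216.8))): print("yellow",n,onplane(P[n],u,0))
for n,u in (("scene",(244.7,223.8)),("side",(338.6,203.1))): print("tin",n,onplane(P[n],u,0))
for n,u in (("scene",(363.3,255.6)),("side",(254.8,252.2)),("wrist",(104.3,47.9))): print("block",n,onplane(P[n],u,0))
f=a["frame"][180:310,220:420]; g=b["frame"][140:300,220:380]
o=np.zeros((560,800,3),np.uint8)
F=cv2.resize(f,(430,280),interpolation=cv2.INTER_CUBIC);o[:280,:430]=F
G=cv2.resize(g,(360,360),interpolation=cv2.INTER_CUBIC);o[:360,435:795]=G
o[282:560,:430]=cv2.resize(w["frame"][100:240,90:305],(430,278),interpolation=cv2.INTER_CUBIC)
cv2.imwrite("pics/crop1.png",o[:,:,::-1])
E
```

```text
grey_meter scene [284. 241.] 997 [199 114 128] 0.87
grey_meter scene [243. 261.] 1198 [176  34  25] 0.64
grey_meter scene [314. 227.] 1142 [83 79 73] 0.57
grey_meter side [276. 205.] 739 [92 83 78] 0.91
grey_meter side [258. 188.] 953 [208 129 143] 0.84
grey_meter side [243. 175.] 740 [180  53  43] 0.74
grey_meter wrist [158. 173.] 7330 [76 78 76] 0.71
cradle scene [388. 205.] 1444 [94 95 87] 0.66
cradle side [333. 257.] 2390 [107 107  97] 0.81
cradle wrist [155. 175.] 7283 [76 78 76] 0.81
yellow_case scene [282. 192.] 589 [160 126  35] 0.59
yellow_case side [353. 186.] 581 [175 140  33] 0.97
wax_tin scene [245. 218.] 631 [214 186 141] 0.64
wax_tin side [338. 190.] 489 [192 167 123] 0.63
wax_tin wrist [160. 172.] 7371 [77 78 77] 0.74
sanding_block scene [362. 252.] 501 [116  98  80] 0.88
sanding_block side [257. 244.] 543 [112  95  77] 0.76
sanding_block wrist [101.  44.] 1735 [91 75 62] 0.96
cradle scene [0.48677876 0.00813733]
cradle side [0.48378181 0.01433122]
cradle wrist [0.48217102 0.00515325]
mouth scene [0.49006911 0.00372191]
mouth side [0.48394244 0.01771727]
mouth wrist [0.4858339  0.01534084]
meter scene [0.47264126 0.27443715]
meter side [0.45961408 0.2596873 ]
yellow scene [0.66281183 0.26004353]
yellow side [0.66161494 0.25490749]
tin scene [0.67493084 0.3768958 ]
tin side [0.66280477 0.34792923]
block scene [0.37970193 0.17905937]
block side [0.37228459 0.18337578]
block wrist [0.37458046 0.18567397]
```

View pics/crop1.png

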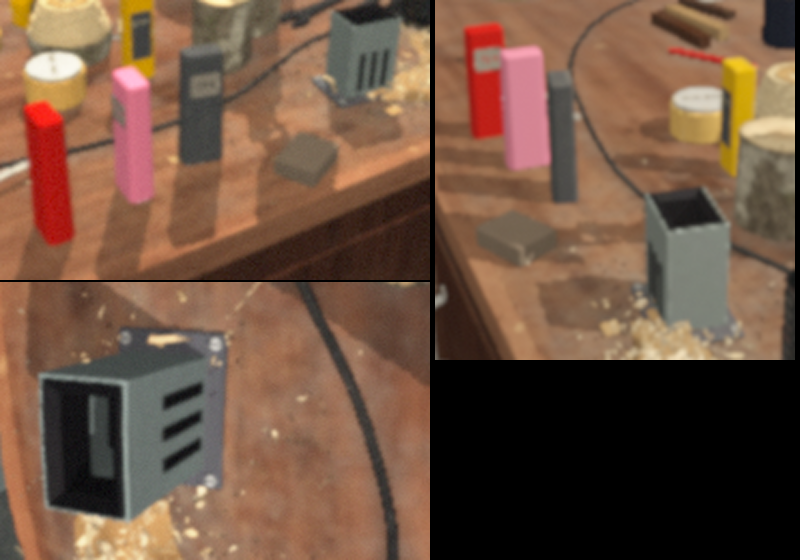

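Three things have the meter's shape: red (scene 243,261; side 243,175), pink (284,241; 258,188) and dark grey (314,227; 276,205). The dark grey one is meant, as only it matches the colour, and the crop confirms that. It is also the closest of the three to the cradle, on its left. Next I fit the poses.

```bash
cat > fit.py <<'E'
from h import *
from scipy.optimize import minimize
def sil(p,V,S=4):
    u=proj(p,V); hull=cv2.convexHull((u*S).astype(np.float32)).astype(np.int32)
    m=np.zeros((400*S,640*S),np.uint8); cv2.fillConvexPoly(m,hull,1)
    return cv2.resize(m.astype(np.float32),(640,400),interpolation=cv2.INTER_AREA)
def fit(obs,x0,verts,win=0.02):
    def cost(q):
        return sum(np.abs(sil(p,verts(q))-m).sum()/m.sum() for p,m in obs)
    best=None
    for yaw in np.linspace(-1.5,1.5,13) if len(x0)==3 else [0]:
        s=np.array([x0[0],x0[1],yaw])
        sim=s+np.array([[0,0,0],[.01,0,0],[0,.01,0],[0,0,.12]])
        r=minimize(cost,s,method="Nelder-Mead",options=dict(initial_simplex=sim,xatol=1e-4,fatol=1e-4))
        if best is None or r.fun<best.fun-1e-6: best=r
    return best.x,best.fun
E
python3 - <<'E'
from fit import *
from plant import arm, vision, nets
P={}
for n in ["scene","side","wrist"]:
    p=vision.read_camera(n); p["fish"]=n=="wrist"; P[n]=p
L=lambda l,n,k: np.load(f"m_{l}_{n}_{k}.npy").astype(np.float32)
mv=lambda q: box(q[0],q[1],q[2],.03,.05,0,.142)
mo=[(P["scene"],L("grey_meter","scene",2)),(P["side"],L("grey_meter","side",0))]
q,f=fit(mo,(.465,.265,0),mv);print("meter",q,f)
for o in mo: print(fit([o],(.465,.265,0),mv))
def cv_(q): return box(q[0],q[1],q[2],.056,.074,0.0,.110)
co=[(P[n],L("cradle",n,0)) for n in P]
qc,f=fit(co,(.485,.01,0),cv_);print("cradle",qc,f)
for o in co: print(fit([o],(.485,.01,0),cv_))
yo=[(P[n],L("yellow_case",n,0)) for n in ("scene","side")]
print("yellow",fit(yo,(.66,.257,0),lambda q:box(q[0],q[1],q[2],.029,.04,0,.135)))
po=[(P["scene"],L("grey_meter","scene",0)),(P["side"],L("grey_meter","side",1))]
print("pink",fit(po,(.43,.33,0),mv))
# overlays
for n in P:
    im=cv2.resize(P[n]["frame"],None,fx=3,fy=3,interpolation=cv2.INTER_CUBIC)[:,:,::-1].copy()
    def dr(V,c):
        u=(proj(P[n],V)*3+1).astype(int)
        for i in range(4):
            j=(i+1)%4
            for a,b in((i,j),(i+4,j+4),(i,i+4)): cv2.line(im,tuple(map(int,u[a])),tuple(map(int,u[b])),c,1)
    if n!="wrist": dr(mv(q),(0,0,255))
    dr(cv_(qc),(0,255,0)); dr(box(*qc,.040,.060,.11,.11),(255,0,255)); dr(box(*qc,.080,.104,0,.006),(255,255,0))
    x,y={"scene":(270,170),"side":(230,150),"wrist":(80,90)}[n]
    cv2.imwrite(f"pics/fit_{n}.png",im[y*3:y*3+460,x*3:x*3+500])
E
```

```text
meter [ 0.45993823  0.27884298 -0.33671657] 0.2512289881706238
(array([ 0.45598685,  0.28084152, -0.52444206]), np.float64(0.04870840534567833))
(array([ 0.46219221,  0.28702323, -0.30293131]), np.float64(0.11239851266145706))
cradle [ 0.48766532  0.01245319 -0.13809053] 0.41384357213974
(array([0.48331721, 0.01377746, 0.03368074]), np.float64(0.09829466789960861))
(array([ 0.48964869,  0.01550927, -0.13525502]), np.float64(0.11746861785650253))
(array([4.91951873e-01, 1.58566256e-02, 3.23587337e-04]), np.float64(0.1532593071460724))
yellow (array([ 0.66276332,  0.25760471, -0.34020165]), np.float64(0.6034139394760132))
pink (array([ 0.44492171,  0.37446591, -1.82192662]), np.float64(0.2312012016773224))
```

```bash
python3 -c "
import cv2,numpy as np
a=[cv2.imread(f'pics/fit_{n}.png') for n in ('scene','side','wrist')]
a=[x[:400,:400] for x in a[:2]]
cv2.imwrite('pics/fit_all.png',np.hstack(a))"
```

```text
(no output)
```

View pics/fit_all.png

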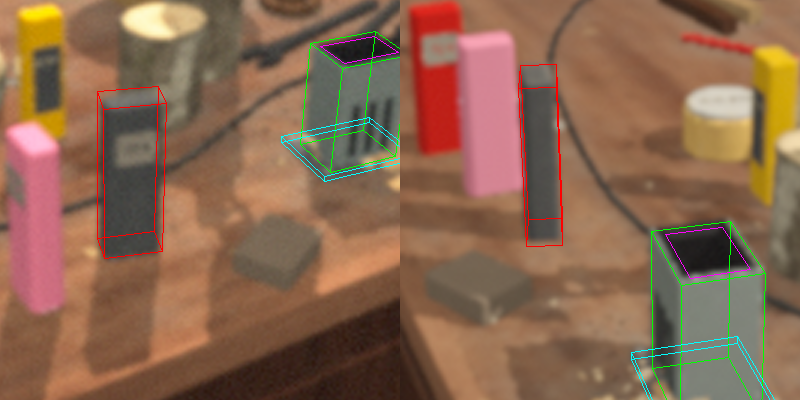

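View pics/fit_wrist.png

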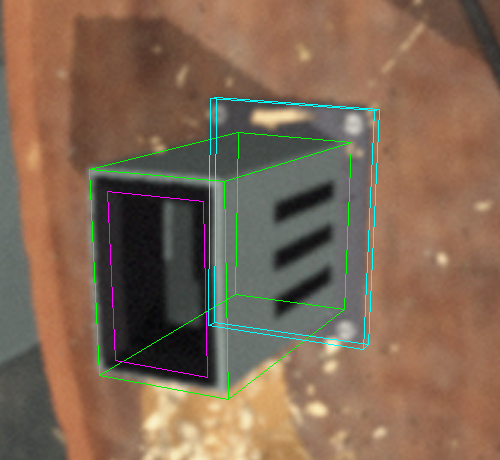

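The grey meter stands near (0.46, 0.28), turned about -0.3 rad, and the cradle near (0.488, 0.012). I'll look at both more closely from above with the wrist camera.

```bash
python3 -m jog '[[[-0.006,-0.0185,-0.007],[0,0,0],-1],[[-0.006,-0.0185,-0.007],[0,0,0],-1],[[-0.006,-0.0185,-0.007],[0,0,0],-1],[[-0.006,-0.0185,-0.007],[0,0,0],-1],[[-0.006,-0.0185,-0.007],[0,0,0],-1],[[-0.006,-0.0185,-0.007],[0,0,0],-1],[[-0.006,-0.0185,-0.007],[0,0,0],-1],[[-0.006,-0.0185,-0.007],[0,0,0],-1],[[-0.006,-0.0185,-0.007],[0,0,0],-1],[[-0.006,-0.0185,-0.007],[0,0,0],-1],[[0,0,0],[0,0,0],-1],[[0,0,0],[0,0,0],-1]]'
python3 - <<'E'
from fit import *
from plant import arm, vision, nets
p=vision.read_camera("wrist"); 
cv2.imwrite("pics/w1.png",p["frame"][:,:,::-1])
import pickle; pickle.dump(p,open("w1.pkl","wb"))
print(arm.state()["eef_pos"],arm.state()["wrist_force"])
E
```

```text
time: 3.6
eef_pos: [0.4902, -0.0598, 0.3014]
eef_rot: [0.0, 0.707, 0.707, 0.0]
wrist_force: [0.7, 0.1, 1.3]
grip_width: 0.0856
[ 0.49032072 -0.05970762  0.3012003 ] [ 1.0539726  -0.11084389  0.27987329]
```

View pics/w1.png

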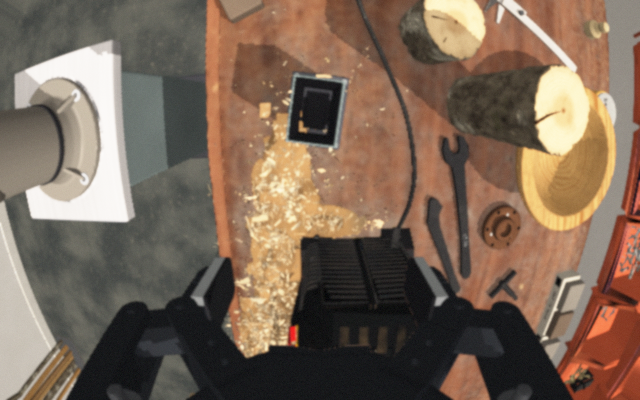

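Run:
```python
from fit import *
import pickle; p=pickle.load(open("w1.pkl","rb")); p["fish"]=1
im=cv2.resize(p["frame"][60:160,260:380],None,fx=6,fy=6,interpolation=cv2.INTER_CUBIC)[:,:,::-1].copy()
cv2.imwrite("pics/w1c.png",im[:600,:720])
```

```text
(no output)
```

View pics/w1c.png

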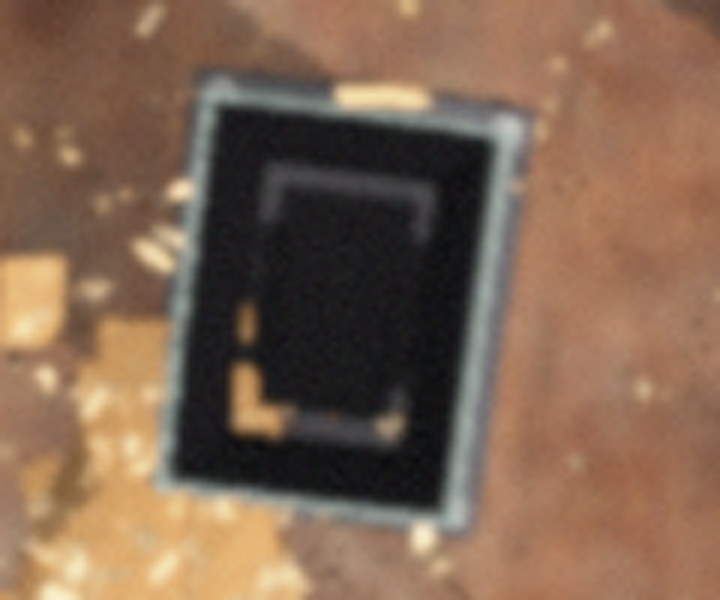

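Run:
```python
from fit import *
import pickle; p=pickle.load(open("w1.pkl","rb")); p["fish"]=1
# rectify to plane z=.11 : grid
s=0.0005
xs=np.arange(.43,.55,s); ys=np.arange(.08,-.06,-s)
X,Y=np.meshgrid(xs,ys)
u=proj(p,np.c_[X.ravel(),Y.ravel(),np.full(X.size,.11)]).reshape(*X.shape,2).astype(np.float32)
im=cv2.remap(p["frame"],u[...,0],u[...,1],cv2.INTER_CUBIC)
g=im.max(2); 
for th in (45,60,75):
    m=(g<th).astype(np.uint8); m=cv2.morphologyEx(m,cv2.MORPH_CLOSE,np.ones((31,31)))
    c=max(cv2.findContours(m,0,1)[0],key=cv2.contourArea); r=cv2.minAreaRect(c)
    cc=np.array(r[0]); print(th,xs[0]+cc[0]*s,ys[0]-cc[1]*s,np.array(r[1])*s*1000,r[2])
cv2.imwrite("pics/rect1.png",cv2.resize(im,None,fx=2,fy=2)[:,:,::-1])
for th in (.1,.11):
  for c in ((218,105),(495,135),(443,512),(172,483)): print(onplane(p,(260+c[0]/6-.4,60+c[1]/6-.4),th))
```

```text
45 0.48567030715942383 0.013527290344238288 [47.57893372 66.77571869] 7.594643592834473
60 0.48563405990600583 0.013538742065429682 [48.35120392 67.50980377] 7.633331298828125
75 0.48562112045288086 0.013622070312499998 [49.20819855 68.17887878] 7.907163143157959
[0.4653723  0.05111311]
[0.51549903 0.0455424 ]
[ 0.50647897 -0.02458687]
[ 0.456296   -0.01899123]
[0.46609465 0.05014488]
[0.51476134 0.04473642]
[ 0.506004   -0.02335018]
[ 0.45728272 -0.01791753]
```

View pics/rect1.png

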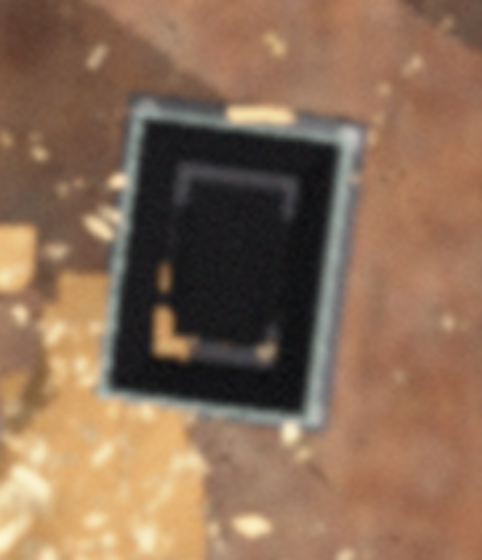

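Seen from almost directly overhead, the cradle mouth is at (0.4856, 0.0136), turned -0.134 rad. It shows in w1 at about (318,110). Next is the meter.

```bash
python3 -m jog '[[[0.02,-0.0023,-0.0015],[0,0,0],-1],[[0.02,-0.0023,-0.0015],[0,0,0],-1],[[0.02,-0.0023,-0.0015],[0,0,0],-1],[[0.02,-0.0023,-0.0015],[0,0,0],-1],[[0.02,-0.0023,-0.0015],[0,0,0],-1],[[0.02,-0.0023,-0.0015],[0,0,0],-1],[[0.02,-0.0023,-0.0015],[0,0,0],-1],[[0.02,-0.0023,-0.0015],[0,0,0],-1],[[0.02,-0.0023,-0.0015],[0,0,0],-1],[[0.02,-0.0023,-0.0015],[0,0,0],-1],[[0.02,-0.0023,-0.0015],[0,0,0],-1],[[0.02,-0.0023,-0.0015],[0,0,0],-1],[[0.02,-0.0023,-0.0015],[0,0,0],-1],[[0,0,0],[0,0,0],-1],[[0,0,0],[0,0,0],-1]]'
python3 - <<'E'
from fit import *
from plant import arm, vision, nets
p=vision.read_camera("wrist"); 
import pickle; pickle.dump(p,open("w2.pkl","wb"))
cv2.imwrite("pics/w2.png",p["frame"][:,:,::-1])
print(arm.state()["eef_pos"])
E
```

```text
time: 5.52
eef_pos: [0.4604, 0.1993, 0.3204]
eef_rot: [0.0, 0.707, 0.707, -0.0]
wrist_force: [1.0, -0.2, 1.0]
grip_width: 0.0852
[0.46039935 0.19898927 0.32046584]
```

View pics/w2.png

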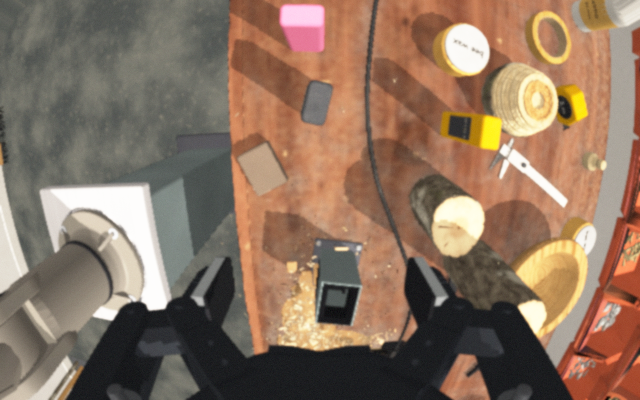

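Run:
```python
from fit import *
import pickle; p=pickle.load(open("w2.pkl","rb")); p["fish"]=1
s=0.0005
xs=np.arange(.40,.53,s); ys=np.arange(.33,.22,-s)
X,Y=np.meshgrid(xs,ys)
u=proj(p,np.c_[X.ravel(),Y.ravel(),np.full(X.size,.142)]).reshape(*X.shape,2).astype(np.float32)
im=cv2.remap(p["frame"],u[...,0],u[...,1],cv2.INTER_CUBIC)
lab=im.astype(int); sat=lab.max(2)-lab.min(2)
for th in (18,25,32):
    m=((sat<th)).astype(np.uint8); m=cv2.morphologyEx(m,cv2.MORPH_OPEN,np.ones((9,9)))
    c=max(cv2.findContours(m,0,1)[0],key=cv2.contourArea); r=cv2.minAreaRect(c)
    cc=np.array(r[0]); print(th,xs[0]+cc[0]*s,ys[0]-cc[1]*s,np.array(r[1])*s*1000,r[2])
cv2.imwrite("pics/rect2.png",cv2.resize(im,None,fx=3,fy=3)[:,:,::-1])
# silhouettes
from plant import nets,vision
for n,x0 in (("scene",0),("side",0),("wrist",0)):
    q=vision.read_camera(n);q["fish"]=n=="wrist"
    S=nets.silhouettes("grey_meter",q)
    for d in S:
        c=q["frame"][d["pixels"]].mean(0)
        print(n,np.round(d["point"]),c.astype(int),d["confidence"])
        if c.max()-c.min()<25: np.save(f"g_{n}.npy",d["pixels"]); pickle.dump(q,open(f"g_{n}.pkl","wb"))
```

```text
18 0.45714592361450196 0.2815128784179688 [24.45912743 42.94244385] 13.392498016357422
25 0.4570968208312989 0.2814867630004883 [25.04869652 43.42681885] 13.495734214782715
32 0.4570824546813965 0.2815102081298828 [25.55433846 43.93245697] 13.495734214782715
scene [286. 242.] [200 114 128] 0.64
scene [241. 262.] [175  33  24] 0.6
side [242. 175.] [176  53  44] 0.87
side [277. 204.] [88 80 75] 0.68
side [257. 190.] [205 127 140] 0.67
wrist [318. 103.] [119 113 110] 0.76
wrist [302.  29.] [241 160 189] 0.66
```

View pics/rect2.png

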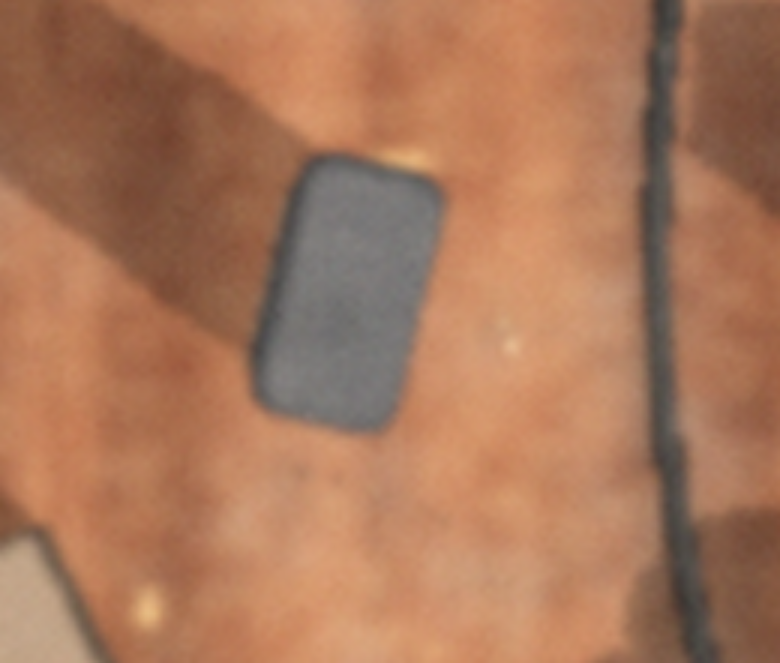

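The grey meter is at (317,103) in w2, which gives its centre as (0.457, 0.2815) and its turn as -0.235 rad. I'll go above it.

```bash
python3 -m jog '[[[0.0165,-0.0007,0.02],[0,0,0],-1],[[0.0165,-0.0007,0.02],[0,0,0],-1],[[0.0165,-0.0007,0.02],[0,0,0],-1],[[0.0165,-0.0007,0.02],[0,0,0],-1],[[0.0165,-0.0007,0.02],[0,0,0],-1],[[0,0,0],[0,0,0.1175],-1],[[0,0,0],[0,0,0.1175],-1],[[0,0,0.02],[0,0,0],-1],[[0,0,0],[0,0,0],-1],[[0,0,0],[0,0,0],-1]]'
python3 - <<'E'
from fit import *
from plant import arm, vision, nets
s=arm.state();print(s["eef_pos"],s["eef_rot"],s["wrist_force"])
import pickle
o=[]
for n in("wrist","side"):
    p=vision.read_camera(n);p["fish"]=n=="wrist"; im=p["frame"][:,:,::-1].copy()
    V=box(.457,.2815,-.235,.03,.05,0,.142)
    for a in proj(p,V).astype(int): cv2.circle(im,tuple(map(int,a)),2,(0,255,0),-1)
    o.append(im); pickle.dump(p,open(f"{n}3.pkl","wb"))
cv2.imwrite("pics/p3.png",np.vstack([o[0][:300],cv2.resize(o[1][100:250,160:480],(640,300))]))
E
```

```text
time: 7.12
eef_pos: [0.4568, 0.2828, 0.2011]
eef_rot: [-0.0, 0.785, 0.619, 0.0]
wrist_force: [-0.1, -0.2, -0.0]
grip_width: 0.0855
[0.456804   0.28277051 0.20111924] [-1.73219275e-05  7.85084890e-01  6.19388158e-01  1.55903012e-04] [-0.05246379 -0.17338971 -0.00569554]
```

View pics/p3.png

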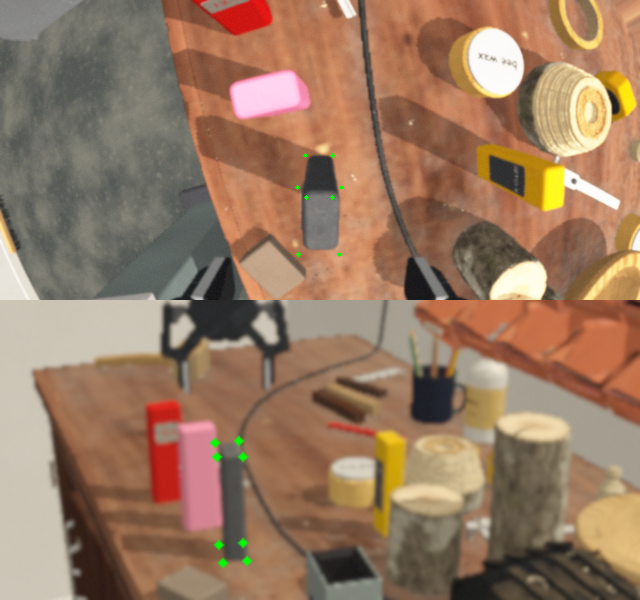

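The jaws are square with the meter and centred on it: its top is at (321,218) in the wrist view, and the principal column is 319. I'll go down and grip.

```bash
python3 -m jog '[[[-0.001,0,0.016],[0,0,0],-1],[[0,0,0.016],[0,0,0],-1],[[0,0,0.016],[0,0,0],-1],[[0,0,0.016],[0,0,0],-1],[[0,0,0.016],[0,0,0],-1],[[0,0,0.014],[0,0,0],-1],[[0,0,0],[0,0,0],-1],[[0,0,0],[0,0,0],-1]]'
python3 -m jog '[[[0,0,0],[0,0,0],1],[[0,0,0],[0,0,0],1],[[0,0,0],[0,0,0],1],[[0,0,0],[0,0,0],1],[[0,0,0],[0,0,0],1],[[0,0,0],[0,0,0],1],[[0,0,0],[0,0,0],1],[[0,0,0],[0,0,0],1]]'
python3 - <<'E'
from fit import *
from plant import arm, vision, nets
o=[]
for n in("wrist","side"):
    p=vision.read_camera(n); o.append(p["frame"][:,:,::-1])
cv2.imwrite("pics/p4.png",np.vstack([o[0][:300],cv2.resize(o[1][100:250,160:480],(640,300))]))
E
```

```text
time: 8.22
eef_pos: [0.4566, 0.2818, 0.1071]
eef_rot: [-0.0, 0.785, 0.619, 0.0]
wrist_force: [0.7, -0.6, -0.3]
grip_width: 0.0854
time: 9.22
eef_pos: [0.4568, 0.2818, 0.1072]
eef_rot: [0.0, 0.785, 0.619, 0.001]
wrist_force: [0.6, -1.1, 5.3]
grip_width: 0.0294
```

View pics/p4.png

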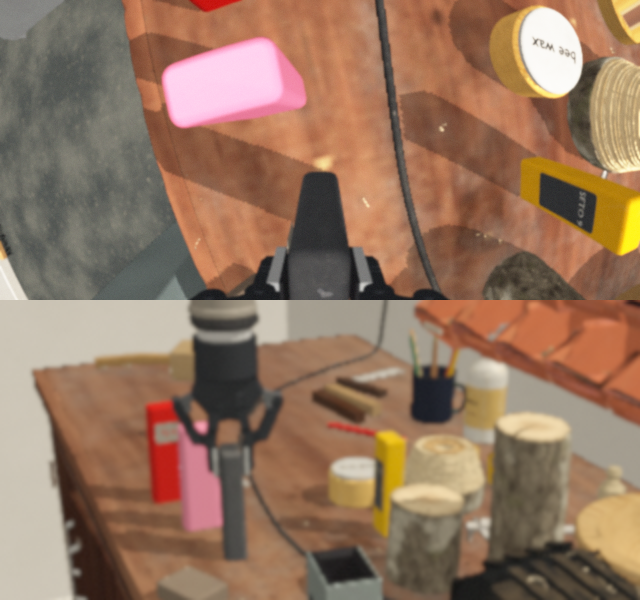

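The meter is held at 29.4 mm. I'll lift it, then turn it by -0.101 and carry it over the mouth.

```bash
python3 -m jog '[[[0,0,-0.01],[0,0,0],1],[[0,0,-0.02],[0,0,0],1],[[0,0,-0.025],[0,0,0],1],[[0,0,-0.025],[0,0,0],1],[[0,0,-0.025],[0,0,0],1],[[0,0,-0.02],[0,0,0],1],[[0,0,-0.02],[0,0,-0.051],1],[[0,0,0],[0,0,-0.05],1],[[0,0,0],[0,0,0],1],[[0,0,0],[0,0,0],1]]'
python3 -m jog '[[[-0.01,0.003,0],[0,0,0],1],[[-0.02,0.005,0],[0,0,0],1],[[-0.022,0.0055,0],[0,0,0],1],[[-0.022,0.0055,0],[0,0,0],1],[[-0.022,0.0055,0],[0,0,0],1],[[-0.022,0.0055,0],[0,0,0],1],[[-0.022,0.0055,0],[0,0,0],1],[[-0.022,0.0055,0],[0,0,0],1],[[-0.022,0.0055,0],[0,0,0],1],[[-0.022,0.005,0],[0,0,0],1],[[-0.022,0.005,0],[0,0,0],1],[[-0.02,0.005,0],[0,0,0],1],[[-0.01,0.003,0],[0,0,0],1],[[-0.004,0.0025,0],[0,0,0],1],[[0,0,0],[0,0,0],1],[[0,0,0],[0,0,0],1],[[0,0,0],[0,0,0],1]]'
python3 - <<'E'
from fit import *
from plant import arm, vision, nets
import pickle
s=arm.state();print(s)
o=[]
for n in("wrist","side","scene"):
    p=vision.read_camera(n); o.append(p["frame"][:,:,::-1]);pickle.dump(p,open(f"{n}5.pkl","wb"))
cv2.imwrite("pics/p5.png",np.vstack([o[0][:320],np.hstack([cv2.resize(o[1][140:310,250:410],(320,280)),cv2.resize(o[2][100:260,320:480],(320,280))])]))
E
```

```text
time: 10.58
eef_pos: [0.4559, 0.2812, 0.2513]
eef_rot: [-0.0, 0.753, 0.658, -0.001]
wrist_force: [-0.1, 0.6, -2.2]
grip_width: 0.0292
time: 12.7
eef_pos: [0.4878, 0.0136, 0.2518]
eef_rot: [-0.0, 0.753, 0.659, 0.0]
wrist_force: [-0.3, -0.0, -2.1]
grip_width: 0.0296
{'time': 12.7, 'qpos': array([-0.11896087,  0.14878106, -0.04073925,  1.96450029,  0.00685429,
        1.02844666, -0.29570882]), 'dq': array([ 0.00121211, -0.00046454,  0.00360324,  0.00065887,  0.00094438,
        0.0031018 ,  0.00090675]), 'tau': array([ 3.28481477e-02, -3.81106496e+01,  2.48362999e-01, -2.77025056e+01,
        1.05725878e-02,  4.34842768e-04, -2.51146987e-03]), 'eef_pos': array([0.48775305, 0.01358655, 0.25178821]), 'eef_rot': array([-7.14689417e-05,  7.52505584e-01,  6.58585863e-01,  4.28076866e-05]), 'wrist_force': array([-0.27368994, -0.00826723, -2.14551405]), 'torque': array([-0.05990557,  0.04152961,  0.03625599]), 'grip_width': 0.02959235927867343}
```

View pics/p5.png

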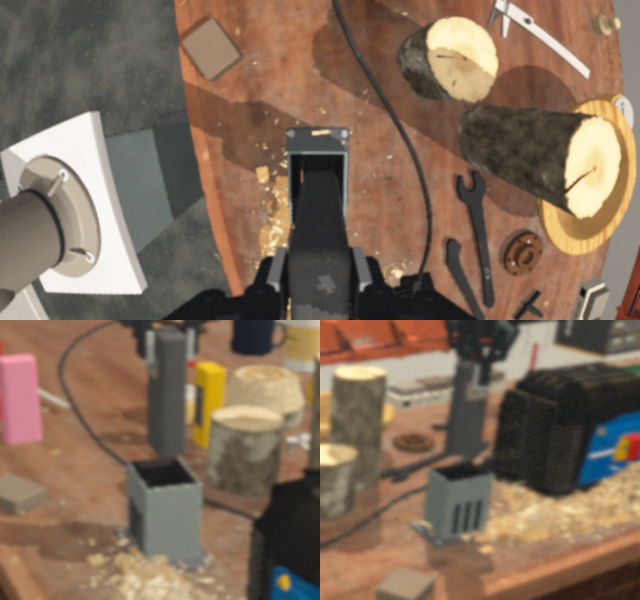

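```bash
python3 -m jog '[[[0,-0.0012,0],[0,0,0],1],[[-0.0003,-0.001,0.01],[0,0,0],1],[[0,0,0.015],[0,0,0],1],[[0,0,0.003],[0,0,0],1],[[0,0,0],[0,0,0],1],[[0,0,0],[0,0,0],1]]'
python3 - <<'E'
from fit import *
from plant import arm, vision, nets
import pickle
s=arm.state();t=s["eef_pos"];print(t,s["wrist_force"])
o=[]
for n in("wrist","side","scene"):
    p=vision.read_camera(n); p["fish"]=n=="wrist"
    im=p["frame"][:,:,::-1].copy()
    x,y={"wrist":(240,100),"side":(270,170),"scene":(340,130)}[n]
    im=cv2.resize(im,None,fx=4,fy=4,interpolation=cv2.INTER_CUBIC)[y*4:y*4+(560 if n=="wrist" else 280*1),x*4:x*4+(480 if n=="wrist" else 320)] if n=="wrist" else cv2.resize(im,None,fx=3,fy=3,interpolation=cv2.INTER_CUBIC)[y*3:y*3+280,x*3:x*3+300]
    o.append(im)
cv2.imwrite("pics/p6.png",np.hstack([o[0],np.vstack([o[1],o[2]])]))
E
```

```text
time: 13.6
eef_pos: [0.4859, 0.013, 0.224]
eef_rot: [0.0, 0.753, 0.658, 0.0]
wrist_force: [-0.2, 0.3, -1.7]
grip_width: 0.029
[0.48585367 0.01295545 0.22404822] [-0.17556821  0.32383882 -1.67054893]
```

View pics/p6.png

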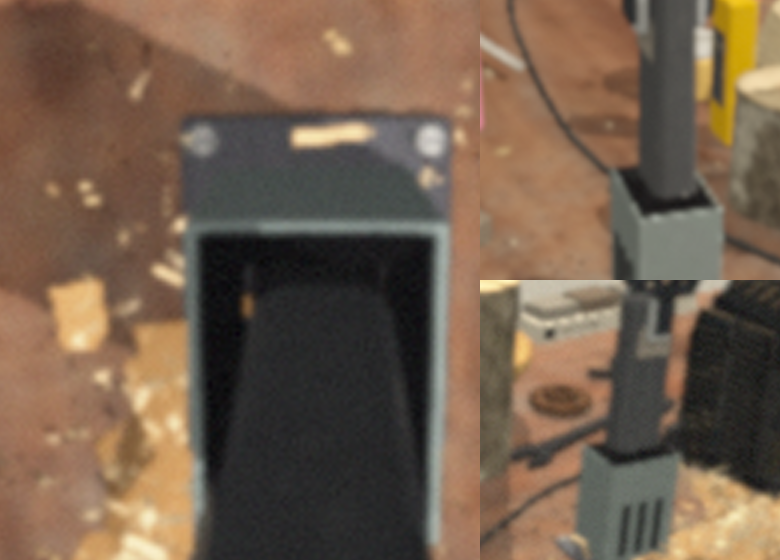

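The meter is centred over the mouth: in the crop its bottom edge centres at 321 against 319 for the rim. I'll lower it and watch the force.

```bash
python3 -m jog '[[[0,0,0.003],[0,0,0],1],[[0,0,0.003],[0,0,0],1],[[0,0,0.003],[0,0,0],1],[[0,0,0.003],[0,0,0],1],[[0,0,0],[0,0,0],1]]'
python3 -m jog '[[[0,0,0.004],[0,0,0],1],[[0,0,0.004],[0,0,0],1],[[0,0,0.004],[0,0,0],1],[[0,0,0],[0,0,0],1]]'
python3 -m jog '[[[0,0,0.004],[0,0,0],1],[[0,0,0.004],[0,0,0],1],[[0,0,0.004],[0,0,0],1],[[0,0,0.003],[0,0,0],1],[[0,0,0],[0,0,0],1]]'
```

```text
time: 14.38
eef_pos: [0.4854, 0.0129, 0.2115]
eef_rot: [-0.0, 0.753, 0.658, -0.0]
wrist_force: [-0.9, -0.1, -1.6]
grip_width: 0.0292
time: 14.88
eef_pos: [0.4853, 0.0129, 0.1994]
eef_rot: [-0.0, 0.753, 0.658, -0.0]
wrist_force: [0.3, 0.2, -1.4]
grip_width: 0.0293
time: 15.5
eef_pos: [0.4854, 0.0129, 0.1845]
eef_rot: [-0.0, 0.753, 0.658, -0.0]
wrist_force: [-0.3, -0.5, -1.4]
grip_width: 0.0291
```

```bash
python3 -m jog '[[[0,0,0.004],[0,0,0],1],[[0,0,0.004],[0,0,0],1],[[0,0,0.004],[0,0,0],1],[[0,0,0],[0,0,0],1]]'
for i in 1; do python3 -m jog '[[[0,0,0.002],[0,0,0],1],[[0,0,0.001],[0,0,0],1],[[0,0,0],[0,0,0],1]]'; done
python3 -m jog '[[[0,0,0.002],[0,0,0],1],[[0,0,0.001],[0,0,0],1],[[0,0,0],[0,0,0],1]]'
python3 -m jog '[[[0,0,0.002],[0,0,0],1],[[0,0,0.001],[0,0,0],1],[[0,0,0],[0,0,0],1]]'
```

```text
time: 16.0
eef_pos: [0.4853, 0.0129, 0.1724]
eef_rot: [-0.0, 0.753, 0.658, -0.0]
wrist_force: [-0.6, 0.2, -1.1]
grip_width: 0.0295
time: 16.38
eef_pos: [0.4855, 0.0129, 0.1698]
eef_rot: [-0.0, 0.753, 0.658, -0.0]
wrist_force: [0.1, 0.3, -1.5]
grip_width: 0.0293
time: 16.75
eef_pos: [0.4855, 0.0129, 0.1667]
eef_rot: [-0.0, 0.753, 0.658, -0.0]
wrist_force: [-0.6, 0.1, -2.0]
grip_width: 0.0295
time: 17.12
eef_pos: [0.4855, 0.0129, 0.1637]
eef_rot: [-0.0, 0.753, 0.658, -0.0]
wrist_force: [0.2, 0.4, -1.4]
grip_width: 0.029
```

```bash
python3 -m jog '[[[0,0,0.002],[0,0,0],1],[[0,0,0.001],[0,0,0],1],[[0,0,0],[0,0,0],1]]'
python3 -m jog '[[[0,0,0.001],[0,0,0],1],[[0,0,0.001],[0,0,0],1],[[0,0,0],[0,0,0],1]]'
python3 -m jog '[[[0,0,0.001],[0,0,0],1],[[0,0,0.001],[0,0,0],1],[[0,0,0],[0,0,0],1]]'
```

```text
time: 17.5
eef_pos: [0.486, 0.013, 0.1615]
eef_rot: [0.0, 0.753, 0.658, 0.0]
wrist_force: [-1.2, 0.4, 5.9]
grip_width: 0.0292
time: 17.88
eef_pos: [0.486, 0.013, 0.1596]
eef_rot: [0.0, 0.753, 0.658, 0.0]
wrist_force: [-1.8, -0.4, 6.5]
grip_width: 0.0296
time: 18.25
eef_pos: [0.486, 0.013, 0.1577]
eef_rot: [0.0, 0.753, 0.658, 0.0]
wrist_force: [-1.9, -0.2, 6.9]
grip_width: 0.0294
```

Contact came with the underside at about 55 mm. I'll press on slowly to feel where the force rises.

```bash
python3 -m jog '[[[0,0,0.001],[0,0,0],1],[[0,0,0.0005],[0,0,0],1],[[0,0,0],[0,0,0],1]]'
python3 -m jog '[[[0,0,0.001],[0,0,0],1],[[0,0,0],[0,0,0],1]]'
python3 -m jog '[[[0,0,0.0007],[0,0,0],1],[[0,0,0],[0,0,0],1]]'
```

```text
time: 18.62
eef_pos: [0.4861, 0.013, 0.1562]
eef_rot: [0.0, 0.753, 0.658, 0.0]
wrist_force: [-1.9, 0.1, 7.1]
grip_width: 0.0294
time: 18.88
eef_pos: [0.486, 0.013, 0.1552]
eef_rot: [0.0, 0.753, 0.658, 0.0]
wrist_force: [-1.9, -0.1, 7.2]
grip_width: 0.0291
time: 19.12
eef_pos: [0.4862, 0.013, 0.1548]
eef_rot: [0.0, 0.753, 0.658, 0.001]
wrist_force: [-3.2, -0.7, 10.5]
grip_width: 0.0292
```

The force rises after only about 7.5 mm, so the empty carriage had been left locked. I'll press slightly more, then let go.

```bash
python3 -m jog '[[[0,0,0.0004],[0,0,0],1],[[0,0,0],[0,0,0],1]]'
python3 -m jog '[[[0,0,0],[0,0,0],-1],[[0,0,0],[0,0,0],-1],[[0,0,0],[0,0,0],-1],[[0,0,0],[0,0,0],-1],[[0,0,0],[0,0,0],-1],[[0,0,0],[0,0,0],-1]]'
python3 - <<'E'
from fit import *
from plant import arm, vision, nets
o=[]
for n in("wrist","side","scene"):
    p=vision.read_camera(n); p["fish"]=n=="wrist"
    im=p["frame"][:,:,::-1].copy()
    x,y={"wrist":(240,100),"side":(270,130),"scene":(340,90)}[n]
    im=cv2.resize(im,None,fx=2,fy=2)[0:560,80:560] if n=="wrist" else cv2.resize(im,None,fx=3,fy=3,interpolation=cv2.INTER_CUBIC)[y*3:y*3+280,x*3:x*3+300]
    o.append(im)
cv2.imwrite("pics/p7.png",np.hstack([o[0],np.vstack([o[1],o[2]])]))
E
```

```text
time: 19.38
eef_pos: [0.4862, 0.0131, 0.1546]
eef_rot: [0.0, 0.753, 0.658, 0.001]
wrist_force: [-2.2, -0.2, 12.9]
grip_width: 0.0297
time: 20.12
eef_pos: [0.4855, 0.0129, 0.1532]
eef_rot: [-0.0, 0.753, 0.658, -0.0]
wrist_force: [0.2, 0.4, 1.0]
grip_width: 0.085
```

View pics/p7.png

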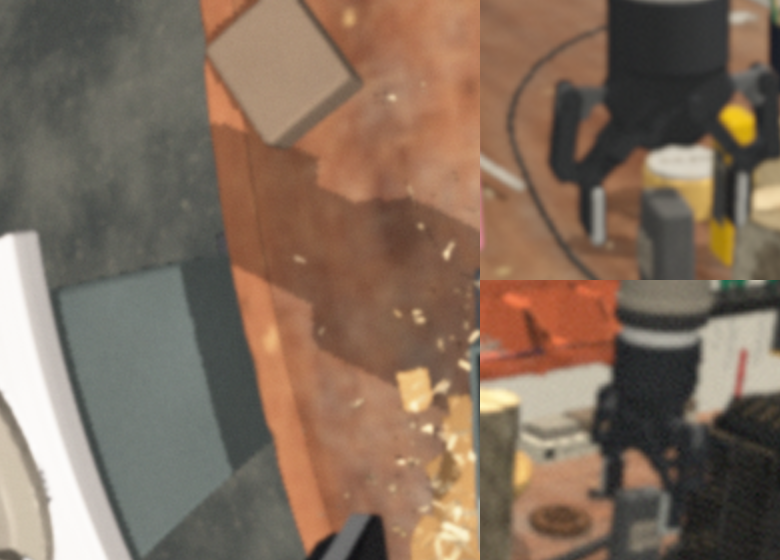

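```bash
cat > top.py <<'E'
from fit import *
from plant import arm, vision, nets
import sys
name=sys.argv[1]; hs=[float(a) for a in sys.argv[2:]]
o=[]
for n in("side","scene"):
    p=vision.read_camera(n)
    x,y={"side":(285,160),"scene":(345,110)}[n]; k=6
    im=cv2.resize(p["frame"][y:y+100,x:x+65],None,fx=k,fy=k,interpolation=cv2.INTER_CUBIC)[:,:,::-1].copy()
    for h,c in zip(hs,((0,255,0),(0,0,255),(255,0,255))):
        u=proj(p,box(.4855,.0132,-.134,.03,.05,h,h)[:4]); u=((u-[x,y]+.5)*k).astype(np.int32)
        cv2.polylines(im,[u],True,c,1)
    o.append(im)
cv2.imwrite(f"pics/{name}.png",np.hstack(o))
s=arm.state();print(s["time"],s["eef_pos"],s["wrist_force"])
E
python3 top.py p8 0.190 0.176
```

```text
20.375 [0.48555995 0.01293078 0.15320176] [-0.13762779 -0.16796057  0.07399288]
```

View pics/p8.png

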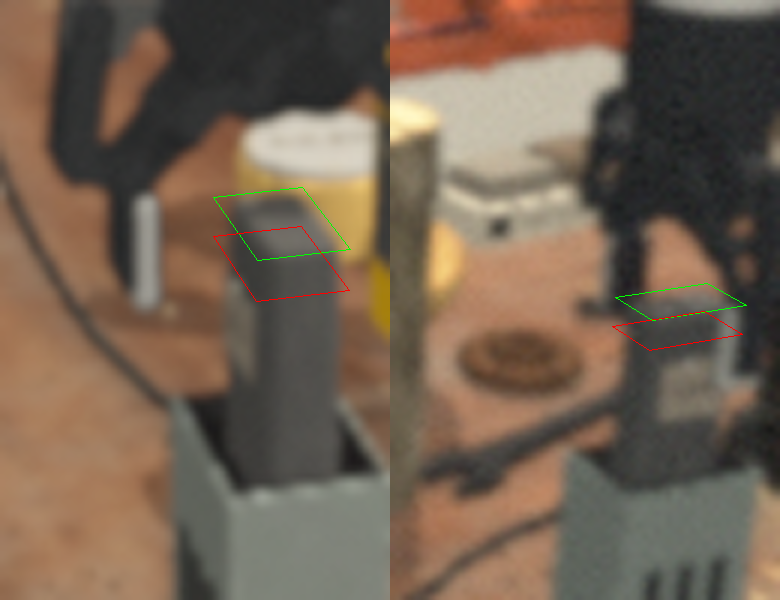

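The top stands at about 0.187 to 0.19, so the meter dropped onto the carriage and that is now UP. The next press should lock it. I'll rise, shut the fingers and press from above with the fingertips.

```bash
python3 -m jog '[[[0,0,-0.012],[0,0,0],-1],[[0,0,-0.018],[0,0,0],-1],[[0,0,-0.018],[0,0,0],-1],[[0,0,-0.009],[0,0,0],-1],[[0,0,0],[0,0,0],1],[[0,0,0],[0,0,0],1],[[0,0,0],[0,0,0],1],[[0,0,0],[0,0,0],1],[[0,0,0],[0,0,0],1],[[0,0,0],[0,0,0],1],[[0,0,0],[0,0,0],1]]'
python3 -m jog '[[[0,0,0.005],[0,0,0],1],[[0,0,0.005],[0,0,0],1],[[0,0,0.003],[0,0,0],1],[[0,0,0.002],[0,0,0],1],[[0,0,0],[0,0,0],1]]'
python3 top.py p9 0.190
```

```text
time: 21.75
eef_pos: [0.4856, 0.0129, 0.2102]
eef_rot: [0.0, 0.753, 0.658, 0.0]
wrist_force: [-0.6, -0.2, 0.5]
grip_width: -0.0
time: 22.38
eef_pos: [0.4855, 0.0129, 0.195]
eef_rot: [-0.0, 0.753, 0.658, -0.0]
wrist_force: [-0.5, 0.3, 0.3]
grip_width: -0.0001
22.475 [0.48564949 0.01296584 0.19528979] [-0.08884609 -0.08695521  0.10438873]
```

View pics/p9.png

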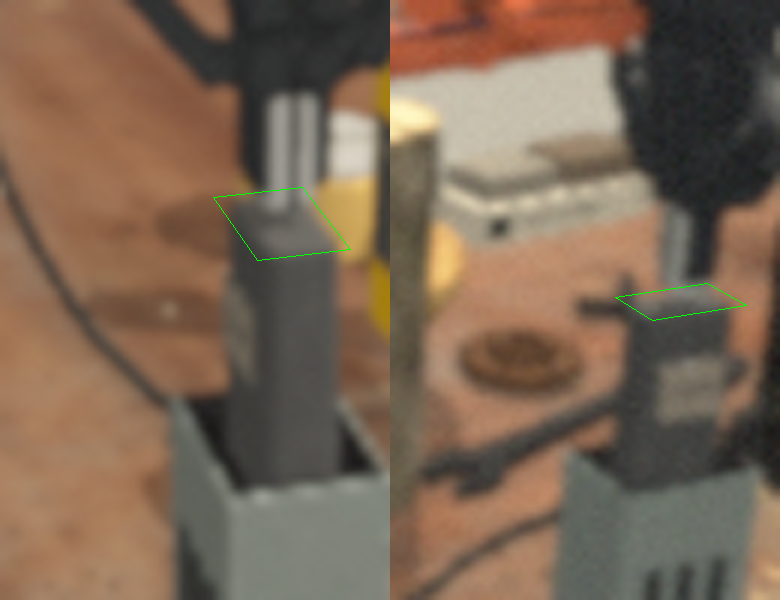

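```bash
python3 -m jog '[[[0,0,0.002],[0,0,0],1],[[0,0,0.002],[0,0,0],1],[[0,0,0.002],[0,0,0],1],[[0,0,0],[0,0,0],1]]'
python3 -m jog '[[[0,0,0.001],[0,0,0],1],[[0,0,0.001],[0,0,0],1],[[0,0,0.001],[0,0,0],1],[[0,0,0],[0,0,0],1]]'
python3 -m jog '[[[0,0,0.001],[0,0,0],1],[[0,0,0.001],[0,0,0],1],[[0,0,0.001],[0,0,0],1],[[0,0,0],[0,0,0],1]]'
python3 -m jog '[[[0,0,0.001],[0,0,0],1],[[0,0,0.001],[0,0,0],1],[[0,0,0.001],[0,0,0],1],[[0,0,0],[0,0,0],1]]'
```

```text
time: 22.98
eef_pos: [0.4858, 0.0129, 0.1893]
eef_rot: [0.0, 0.753, 0.658, 0.0]
wrist_force: [-0.1, 0.5, 0.9]
grip_width: -0.0001
time: 23.48
eef_pos: [0.4856, 0.0129, 0.1862]
eef_rot: [0.0, 0.753, 0.658, 0.0]
wrist_force: [-0.4, -0.5, 3.4]
grip_width: -0.0
time: 23.98
eef_pos: [0.4856, 0.0129, 0.1832]
eef_rot: [0.0, 0.753, 0.658, 0.0]
wrist_force: [0.3, 0.2, 4.3]
grip_width: 0.0
time: 24.48
eef_pos: [0.4857, 0.013, 0.1802]
eef_rot: [0.0, 0.753, 0.658, 0.0]
wrist_force: [0.5, -0.4, 5.2]
grip_width: -0.0003
```

```bash
python3 -m jog '[[[0,0,0.001],[0,0,0],1],[[0,0,0.001],[0,0,0],1],[[0,0,0.001],[0,0,0],1],[[0,0,0.001],[0,0,0],1],[[0,0,0],[0,0,0],1]]'
python3 -m jog '[[[0,0,0.001],[0,0,0],1],[[0,0,0.001],[0,0,0],1],[[0,0,0.001],[0,0,0],1],[[0,0,0.001],[0,0,0],1],[[0,0,0],[0,0,0],1]]'
python3 -m jog '[[[0,0,0.001],[0,0,0],1],[[0,0,0.001],[0,0,0],1],[[0,0,0],[0,0,0],1]]'
```

```text
time: 25.1
eef_pos: [0.4858, 0.013, 0.1763]
eef_rot: [0.0, 0.753, 0.658, 0.0]
wrist_force: [-0.4, 0.3, 6.5]
grip_width: -0.0002
time: 25.72
eef_pos: [0.4859, 0.013, 0.1724]
eef_rot: [0.0, 0.753, 0.658, 0.0]
wrist_force: [0.2, -0.8, 7.7]
grip_width: 0.0001
time: 26.1
eef_pos: [0.4859, 0.013, 0.1705]
eef_rot: [0.0, 0.753, 0.658, 0.0]
wrist_force: [-0.3, 0.3, 6.9]
grip_width: 0.0
```

```bash
python3 -m jog '[[[0,0,0.001],[0,0,0],1],[[0,0,0.001],[0,0,0],1],[[0,0,0],[0,0,0],1]]'
python3 -m jog '[[[0,0,0.0007],[0,0,0],1],[[0,0,0],[0,0,0],1]]'
python3 -m jog '[[[0,0,0.0005],[0,0,0],1],[[0,0,0],[0,0,0],1]]'
```

```text
time: 26.48
eef_pos: [0.4859, 0.013, 0.1685]
eef_rot: [0.0, 0.753, 0.658, 0.0]
wrist_force: [0.1, -0.4, 5.8]
grip_width: -0.0003
time: 26.72
eef_pos: [0.486, 0.013, 0.168]
eef_rot: [0.0, 0.753, 0.658, 0.0]
wrist_force: [-0.9, 0.3, 7.9]
grip_width: 0.0002
time: 26.98
eef_pos: [0.4864, 0.013, 0.1679]
eef_rot: [0.001, 0.753, 0.658, 0.001]
wrist_force: [-0.3, 0.0, 10.5]
grip_width: 0.0002
```

```bash
python3 -m jog '[[[0,0,0.0004],[0,0,0],1],[[0,0,0],[0,0,0],1]]'
python3 -m jog '[[[0,0,0.0003],[0,0,0],1],[[0,0,0],[0,0,0],1]]'
```

```text
time: 27.22
eef_pos: [0.4866, 0.013, 0.1676]
eef_rot: [0.001, 0.753, 0.658, 0.001]
wrist_force: [-0.2, 0.6, 11.7]
grip_width: 0.0001
time: 27.48
eef_pos: [0.4868, 0.0131, 0.1675]
eef_rot: [0.001, 0.753, 0.658, 0.001]
wrist_force: [-1.0, 0.3, 12.4]
grip_width: 0.0002
```

```bash
python3 -m jog '[[[0,0,0.0004],[0,0,0],1],[[0,0,0],[0,0,0],1]]'
python3 -m jog '[[[0,0,-0.004],[0,0,0],1],[[0,0,-0.006],[0,0,0],1],[[0,0,-0.01],[0,0,0],1],[[0,0,-0.015],[0,0,0],1],[[0,0,0],[0,0,0],1],[[0,0,0],[0,0,0],1]]'
python3 top.py p10 0.187 0.175
```

```text
time: 27.72
eef_pos: [0.4869, 0.0131, 0.1673]
eef_rot: [0.001, 0.753, 0.658, 0.001]
wrist_force: [-1.3, 0.3, 13.0]
grip_width: 0.0001
time: 28.48
eef_pos: [0.4854, 0.0129, 0.2008]
eef_rot: [-0.0, 0.753, 0.658, -0.0]
wrist_force: [-0.4, 0.3, 0.0]
grip_width: 0.0002
28.575 [0.48520613 0.01288657 0.20048732] [-0.26870663  0.04563396  0.69342931]
```

View pics/p10.png

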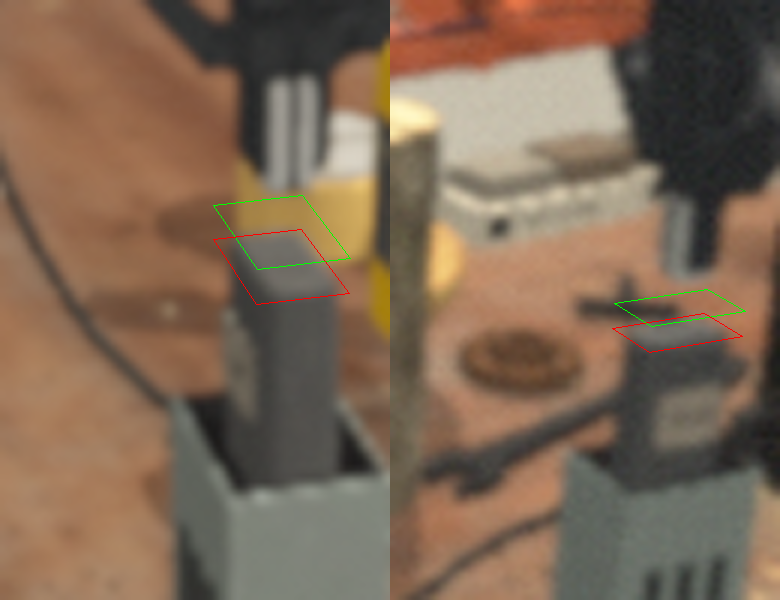

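After letting go the meter stays down. Its top is at about 0.174, some 14 mm below UP. Now the light touch.

```bash
python3 -m jog '[[[0,0,0.008],[0,0,0],1],[[0,0,0.008],[0,0,0],1],[[0,0,0.004],[0,0,0],1],[[0,0,0.002],[0,0,0],1],[[0,0,0],[0,0,0],1]]'
python3 -m jog '[[[0,0,0.0008],[0,0,0],1],[[0,0,0.0008],[0,0,0],1],[[0,0,0.0004],[0,0,0],1],[[0,0,0],[0,0,0],1]]'
python3 -m jog '[[[0,0,0.0005],[0,0,0],1],[[0,0,0.0005],[0,0,0],1],[[0,0,0],[0,0,0],1]]'
```

```text
time: 29.2
eef_pos: [0.4855, 0.0129, 0.1788]
eef_rot: [-0.0, 0.753, 0.658, -0.0]
wrist_force: [0.0, 0.3, -0.4]
grip_width: -0.0002
time: 29.7
eef_pos: [0.4856, 0.0129, 0.1769]
eef_rot: [0.0, 0.753, 0.658, 0.0]
wrist_force: [0.6, -0.0, 0.4]
grip_width: -0.0001
time: 30.08
eef_pos: [0.4855, 0.0129, 0.1759]
eef_rot: [-0.0, 0.753, 0.658, -0.0]
wrist_force: [0.2, 0.3, -0.9]
grip_width: 0.0
```

```bash
python3 -m jog '[[[0,0,0.0005],[0,0,0],1],[[0,0,0.0005],[0,0,0],1],[[0,0,0],[0,0,0],1]]'
python3 -m jog '[[[0,0,0.0005],[0,0,0],1],[[0,0,0],[0,0,0],1]]'
python3 -m jog '[[[0,0,0.0005],[0,0,0],1],[[0,0,0],[0,0,0],1]]'
```

```text
time: 30.45
eef_pos: [0.4861, 0.013, 0.1755]
eef_rot: [0.0, 0.753, 0.658, 0.001]
wrist_force: [-0.1, 0.3, 4.7]
grip_width: -0.0
time: 30.7
eef_pos: [0.4862, 0.013, 0.1751]
eef_rot: [0.0, 0.753, 0.658, 0.001]
wrist_force: [-0.9, -0.0, 6.1]
grip_width: -0.0002
time: 30.95
eef_pos: [0.4863, 0.0131, 0.1746]
eef_rot: [0.0, 0.753, 0.658, 0.001]
wrist_force: [-0.3, 0.4, 6.1]
grip_width: -0.0
```

That batch overshot: 6.1 N against the 5 N the catch is rated for, with about 1 mm of give. I'll back off and see whether the meter is still locked.

```bash
python3 -m jog '[[[0,0,-0.001],[0,0,0],1],[[0,0,-0.001],[0,0,0],1],[[0,0,-0.004],[0,0,0],1],[[0,0,-0.008],[0,0,0],1],[[0,0,-0.012],[0,0,0],1],[[0,0,0],[0,0,0],1]]'
python3 top.py p11 0.187 0.175
```

```text
time: 31.7
eef_pos: [0.4865, 0.013, 0.2013]
eef_rot: [0.001, 0.753, 0.658, 0.001]
wrist_force: [0.4, 0.2, -0.1]
grip_width: -0.0001
31.8 [0.48566089 0.01295263 0.20014919] [0.58157483 0.12567959 0.16705871]
```

View pics/p11.png

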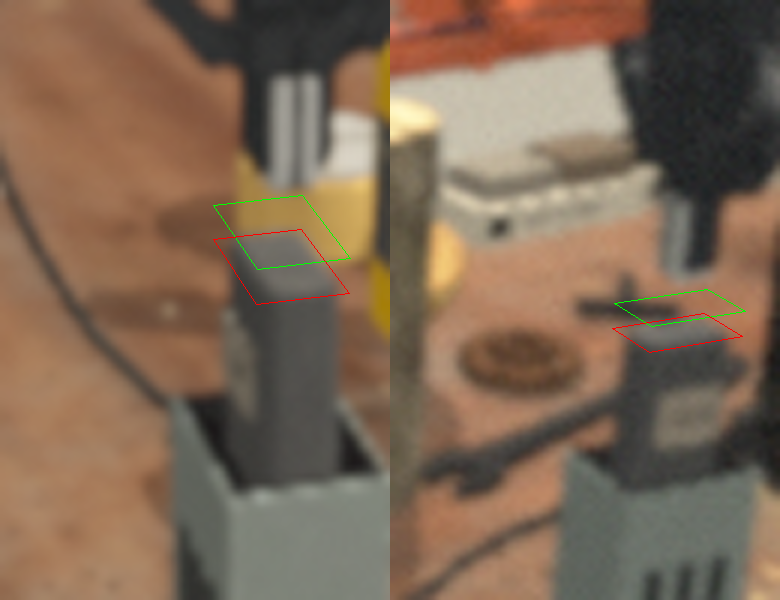

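It is still locked at the same height. I'll repeat the touch in finer steps so that it stays within 5 N.

```bash
python3 -m jog '[[[0,0,0.008],[0,0,0],1],[[0,0,0.008],[0,0,0],1],[[0,0,0.005],[0,0,0],1],[[0,0,0.002],[0,0,0],1],[[0,0,0.001],[0,0,0],1],[[0,0,0],[0,0,0],1]]'
python3 -m jog '[[[0,0,0.0004],[0,0,0],1],[[0,0,0],[0,0,0],1]]'
```

```text
time: 32.55
eef_pos: [0.4857, 0.0129, 0.176]
eef_rot: [0.0, 0.753, 0.658, 0.0]
wrist_force: [-0.0, 0.5, 0.3]
grip_width: 0.0001
time: 32.8
eef_pos: [0.4857, 0.0129, 0.1756]
eef_rot: [0.0, 0.753, 0.658, 0.0]
wrist_force: [-0.3, 0.0, 0.1]
grip_width: -0.0
```

```bash
python3 -m jog '[[[0,0,0.0003],[0,0,0],1],[[0,0,0],[0,0,0],1]]'
```

```text
time: 33.05
eef_pos: [0.4859, 0.013, 0.1756]
eef_rot: [0.0, 0.753, 0.658, 0.0]
wrist_force: [-0.8, 0.1, 4.0]
grip_width: -0.0002
```

It bears 4.0 N without giving, so the catch is holding. I'll retreat straight up and check the surroundings.

```bash
python3 -m jog '[[[0,0,-0.001],[0,0,0],1],[[0,0,-0.004],[0,0,0],1],[[0,0,-0.01],[0,0,0],1],[[0,0,-0.02],[0,0,0],1],[[0,0,-0.02],[0,0,0],1],[[0,0,-0.02],[0,0,0],1],[[0,0,-0.02],[0,0,0],1],[[0,0,-0.01],[0,0,0],1],[[0,0,0],[0,0,0],1],[[0,0,0],[0,0,0],1]]'
python3 top.py p12 0.187 0.175
python3 - <<'E'
from fit import *
from plant import vision
a=[vision.read_camera(n)["frame"][:,:,::-1] for n in("scene","side")]
cv2.imwrite("pics/p13.png",np.vstack([cv2.resize(a[0][120:320,180:500],(480,300)),cv2.resize(a[1][120:320,180:500],(480,300))]))
E
```

```text
time: 34.3
eef_pos: [0.4851, 0.0128, 0.2795]
eef_rot: [-0.0, 0.753, 0.658, -0.0]
wrist_force: [0.5, 0.2, 0.2]
grip_width: 0.0001
34.4 [0.48507219 0.01286278 0.27939134] [ 0.06202303 -0.15260236  0.04527203]
```

View pics/p12.png

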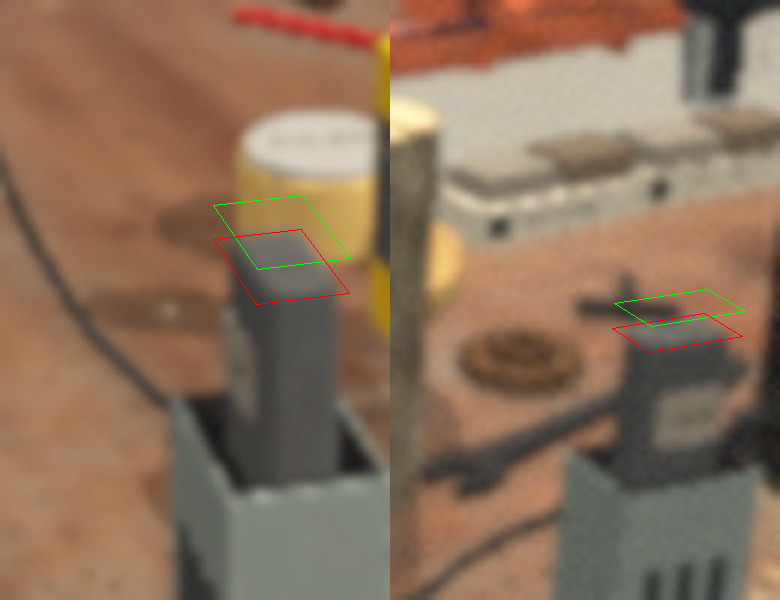

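View pics/p13.png

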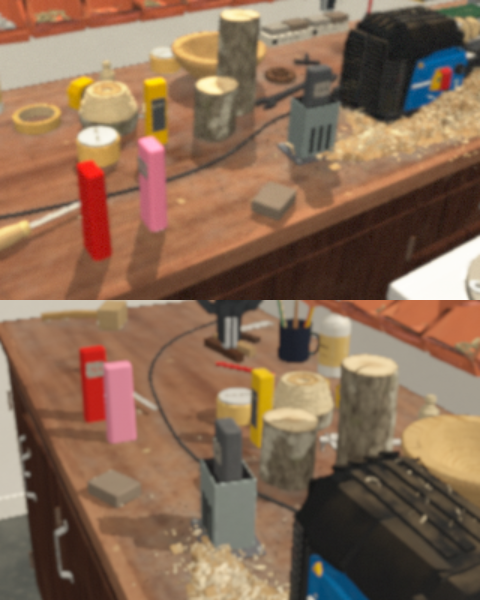

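The meter stands locked in the cradle. The yellow case, tin, block, pink bar and red bar all stand where they were, and the robot is clear.

```bash
python3 -c "
from plant import arm
print(arm.finish_job())"
```

```text
the job is handed in; nothing more can be done
None
```

The grey meter is upright in the cradle and locked down; I handed the job in at about 34 s.

- **First press:** The empty carriage had been left locked, because the force rose after only about 7.5 mm. I pressed to about 13 N at the wrist (roughly 15 N with the meter's weight) and let go. The carriage came UP with the meter standing on it.
- **Second press:** I pressed with the shut fingertips through about 20 mm, to 13 N, and let go. The meter stayed down, with its top about 14 mm below the UP height.
- **Touch:** My first touch went further than intended. It reached 6.1 N against the 5 N the catch is rated for, and the meter gave about 1 mm. The camera showed it still locked at the same height. I then repeated the touch, and it bore 4.0 N without moving.
- **Last checks:** After I backed off, the meter's top was at the same height (about 0.174 m) in the side and scene views. The wrist force was about zero. The yellow case, tin, sanding block and the pink and red look-alikes looked undisturbed in both pictures, judged by eye.

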